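# Slide the altar lamp into its sloping track and bolt it

## Robot

A 7-joint arm with a two-finger parallel gripper is mounted at the origin on the work surface. World frame = base frame: x ahead of the robot, y to its left, z up, the work surface at z = 0. Lengths are in mm, angles in rad, forces in N, time in s.
With the tool pointing down it reaches from about 425 to 1025 mm from the base axis. Payload 3.6 kg.
Tool frame: the origin (TCP) lies on the centre line of the jaws, within the pads' length; the fingertips stand 8 mm ahead of it and the grasp point (between the pads) lies 11 mm behind it (env.finger_overhang is the distance from the TCP to the fingertips, in mm); z points along the fingers, y is the direction in which the jaws open and shut (so a half turn about z gives the same grasp; the last joint's range is limited). The gripper opens to 85 mm and grips with 20 to 120 N. Pads are 22 mm wide; open, the fingers measure 114 mm over their backs; the gripper's body (76 mm by 85 mm) begins 54 mm behind the grasp point. The pads swing forward as they close: fully open they stand 13 mm farther back than shut.
Start: joints at [-1.268, 0.591, 0.048, 1.609, -0.033, 0.943, -0.034], TCP at [280.186, 668.675, 239.302] pointing down, gripper open.
Joint ranges: [-2.69, 2.69], [-0.47, 2.24], [-1.27, 1.36], [0.19, 2.51], [-1.53, 4.68], [0.08, 2.07], [-3.09, 3.09]. Speed limits (rad/s): [2.57, 2.57, 3.14, 3.14, 3.14, 3.14, 3.14].

## Interface

Orientations are given as a unit quaternion [x, y, z, w].
In Python, from bench import env, gripper_open, close, inverse_kinematics, monitor, viewer gives the robot as it stands. The module is installed in compiled form; this text tells all that it offers. Calls block until the motion is done:
- env.move_to(position, orientation): joint-space move of the TCP to a pose.
- env.line_to(position, v=150, orientation=None, stop_force=None): straight line of the TCP; orientation=None keeps the orientation; v is the mean speed in mm/s. With stop_force (N) it stops when the force on the tool has changed by that much, and returns True; else False.
- env.goto_joints(angles): joint-space move.
- gripper_open() and close(newtons=None): open the fingers fully, or close them until they stop; newtons is the grip in N (None keeps the last).
- env.sleep(seconds).
- inverse_kinematics(position, orientation): joint angles nearest the present ones, or None.
- monitor.sense(): the state.
- viewer.snapshot(name): name is "side" or "top"; returns a dict with "color" (384x512x3 uint8, red, green, blue), "mtx" (3x3 intrinsics, pixels), "eye" and "attitude" of the camera in the world. Camera axes: x right, y down, z forward; pixel columns grow to the right and rows downward; lengths in mm; the calibration is good to about 2 mm. A picture is of the moment at which its call begins. There is no depth.
A pose or a line that the arm cannot do raises env.PlanningError and nothing moves.
- env.finish_job(): hands the job in, once; it reports no verdict.
The state is a dict: "clock": time; "joint_positions": joint angles; "qvel": joint speeds; "joint_efforts": joint torques, N m; "tool_pos": TCP position; "ee_rot": TCP orientation; "force": force on the tool from outside, world axes, zero at the start; "torque": the same for the moment, N m; "opening": finger opening in mm.
Only numpy, scipy, OpenCV 4.12 (cv2) and the standard library are available. Lean on these libraries where they do the work, as an engineer would, in place of code of your own. Each camera call takes 0.05 s, during which the arm holds its last target. There are 200 camera calls.

## Task

Put the loose electric altar lamp into the undercut track of the sloping stand, entering from the track's open upper end, and slide it down until it is fully home against the bottom stop. Then slide the black grip of the cross bolt all the way to its end stop so that the bolt closes the track behind the lamp. Leave everything else on the altar where it stands.

Things in the scene. Friction and masses are not known exactly. Their poses are not given: they have to be found in the camera images.
- lamp_grip (a point): Loose battery altar lamp, 160 g (varies), standing upright on the board. This point: centre of its white plastic block, 44 (x) x 34 (y) x 42 mm tall, 39 mm above the underside of the lamp's foot. Grip the sides 34 mm apart (across y). Low round clear lens on top; overall height 65 mm. Axes: x along the foot, y across, z out through the lens. Same turned half round about z; fits either way.
- lamp_foot (a point): The same lamp: centre of the underside of its flat steel foot, 76 (x) x 56 (y) x 6 mm thick. A grey neck 36 x 30 mm joins foot and block, from 6 to 18 mm up. The foot sticks out 11 mm beyond the block on each y side: keep fingertips 8 mm or more above the underside.
- track: Fixed pale wooden stand, placed and turned differently each time, left or right. Its flat floor slopes 26 degrees, low edge towards the robot. Origin: on the sloping floor, 45 mm above the board, under the middle of the lamp's foot when home. x runs up the slope along the track, y level across (left looking up the slope), z normal to the slope. Floor: x -50 to 95, y -135 to 45 mm.
- track_mouth (a point): Open upper end of the steel track, on the floor at track (38, 0, 0) mm, track axes. The track runs down from here to the stop: side walls 60 mm apart (flared some mm over the upper 18 mm), with lips over them 10 to 14 mm above the floor that leave a 40 mm slot. The foot gets under the lips only from here. The bare floor above (x 38 to 95 mm) is an apron to lay the foot on.
- track_stop (a point): Face of the bottom end stop, on the floor at track (-38, 0, 0) mm, track axes: a bar across the track, 10 mm thick, 14 mm high. The lamp is home when its foot touches it: lamp_grip is then at track (0, 0, 39 to 43) mm. Keep fingertips 15 mm or more above the floor to clear lips and stop.
- lock_grip (a point): Black plastic grip of the cross bolt, a tab 22 (track x) x 12 (track y) mm, normal to the slope, from 1 to 48 mm above the floor. This point: its centre line, 34 mm above the floor, at track x = 47, y = -116 mm + joint value. Its steel bolt, 10 mm wide, 8 mm high, reaches 70 mm towards +y through a fixed guide (x 36 to 58, y -59 to -45, 12 mm high): keep fingertips 14 mm above the floor.
- lock (a joint): Slide of the cross bolt (m) along track +y: 0 = withdrawn, track open; 0.048 = end stop, the bolt across the track 4 mm behind the foot of a lamp that is home. Starts between 0 and 0.008. About 1.5 N of friction; stays where it is left. A lamp that is not home blocks the bolt.
- statue: Bystander: white porcelain robed statue on a round foot, 100 mm across, 234 mm tall, behind the working area. Origin: centre of its underside.
- bowl: Bystander: green glazed round incense bowl, 120 mm across, 65 mm tall. Origin: centre of its underside.
- tin: Bystander: steel tealight tin, 39 mm across, 17 mm tall. Origin: centre of its underside.
- cup_a: Bystander: small white porcelain offering cup, 48 mm across, 35 mm tall. Origin: centre of its underside.
- cup_b: Bystander: second small white cup, same size. Origin: centre of its underside.
- fruit: Bystander: white plate 160 mm across with four tangerines in a pile, 117 mm tall. Origin: centre of its underside.
- matchbox: Bystander: cardboard matchbox 55 x 36 x 16 mm lying flat. Origin: centre of its underside.
- vase: Bystander: closed blue-white vase 84 mm across, 140 mm tall. Origin: centre of its underside.
Not all that is in view belongs to the job. Of the things that look like the part that bears lamp_grip, the middle-sized one is meant. What is shaped like the part that bears track but turquoise is not meant.

How it is judged:
By the outcome, as a careful person would: the job done as asked, in the order asked, and still so for the second after the job is handed in, with the robot touching nothing.
It also fails if it takes over 58 s, if anything falls off the work surface, if the arm or the gripper's body presses on something with over 40 N, if the wrist force passes 120 N, or if a joint passes its speed limit or range.

## Working session

There is one attempt and no reset: what is moved stays moved. The work goes in short steps, each a Python script; the robot and the scene stay as the last script left them, time stands still between calls to the robot, and variables do not carry over. Pictures are saved under pics/ and viewed, about 8 in all and at most 12, crops included, and the job is handed in when it is done.

```bash
mkdir -p pics; python3 - <<'E'
from bench import env,monitor,viewer
import cv2,pickle
for n in("side","top"):
    s=viewer.snapshot(n); pickle.dump(s,open(f"{n}0.pkl","wb"))
    print(n,s["mtx"],s["eye"],s["attitude"])
    cv2.imwrite(f"pics/{n}0.png",cv2.resize(s["color"][:,:,::-1],(800,600),interpolation=cv2.INTER_CUBIC))
s=monitor.sense();print(s["clock"],s["ee_rot"],s["force"],s["opening"])
E
```

```text
side [[373.96893532   0.         251.44052808]
 [  0.         373.96893532 189.18583891]
 [  0.           0.           1.        ]] [  52.88626758 -723.32061918  641.9182938 ] [ 0.83854181 -0.24994037  0.14286414 -0.46256598]
top [[389.39109314   0.         256.44835167]
 [  0.         389.39109314 190.6714866 ]
 [  0.           0.           1.        ]] [4.89006838e+02 1.14110987e+00 1.23828032e+03] [ 0.70858312 -0.70500242  0.02591245 -0.01449459]
0.1 [ 1.97056176e-01  9.80391622e-01 -1.05231834e-03 -1.53039773e-04] [-0.781841   -0.26455852 -0.47645667] 85.54183256363198
```

View pics/side0.png

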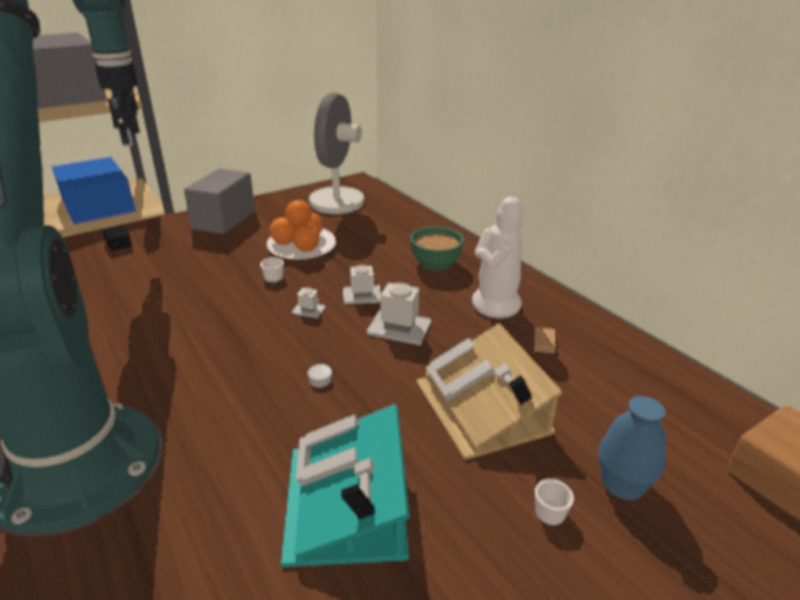

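View pics/top0.png

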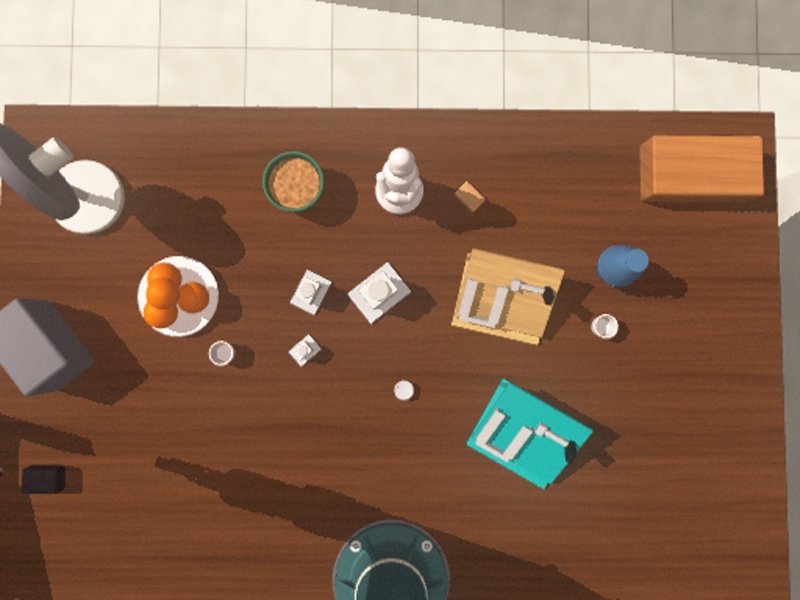

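Lamp candidates (top view): small (304,350), middle (310,291), large (379,291). By the description it is the middle one, side view (362,284). Stands: pale (508,297), turquoise (530,435); the pale one is meant.

```bash
python3 - <<'E'
import cv2,pickle,numpy as np
def crop(n,c0,r0,w,h,k):
    im=pickle.load(open(f"{n}0.pkl","rb"))["color"][r0:r0+h,c0:c0+w,::-1]
    im=cv2.resize(im,None,fx=k,fy=k,interpolation=cv2.INTER_CUBIC)
    for i in range(0,w,10):
        cv2.putText(im,str(c0+i),(i*k,8),0,.3,(0,255,255),1); cv2.line(im,(i*k,10),(i*k,14),(0,255,255),1)
    for i in range(10,h,10):
        cv2.putText(im,str(r0+i),(0,i*k+3),0,.3,(0,255,255),1)
    return im
# each 400x300
a=crop("top",180,160,100,75,8); b=crop("top",280,152,100,75,8)
cv2.imwrite("pics/c1.png",a);cv2.imwrite("pics/c2.png",b)
c=crop("side",262,202,100,94,8)[:600] ; cv2.imwrite("pics/c3.png",c)
d=crop("side",180,160,100,75,8); cv2.imwrite("pics/c4.png",d)
E
```

```text
(no output)
```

View pics/c1.png

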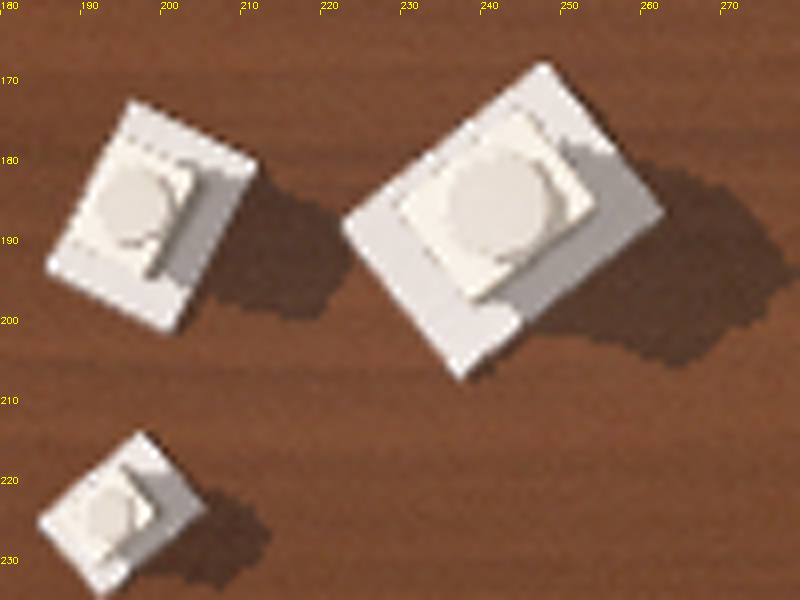

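View pics/c2.png

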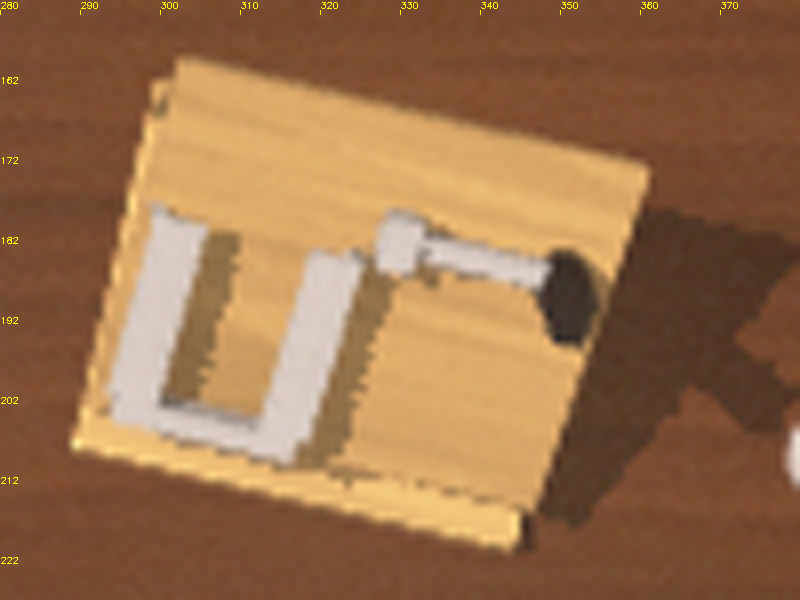

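View pics/c3.png

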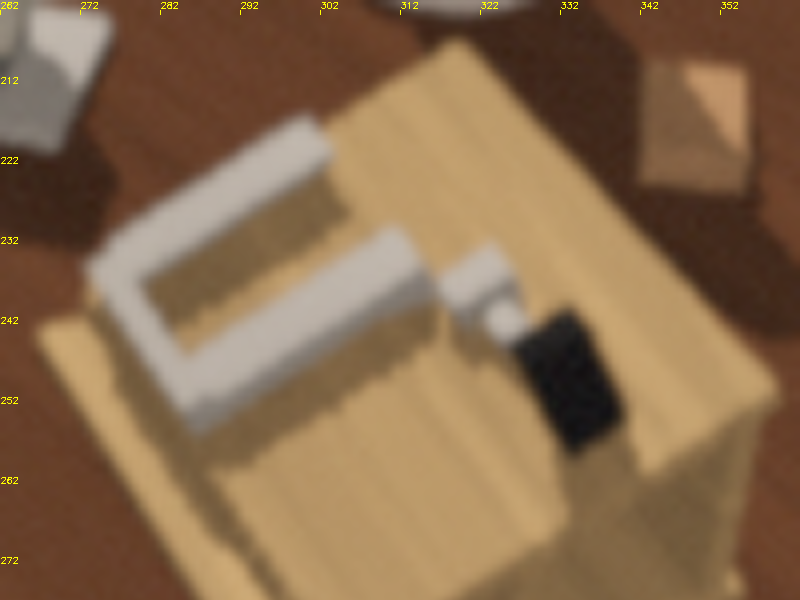

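Top crop: the middle lamp has foot corners near (196,172), (212,180), (201,201) and (185,193). The other two are clearly larger and smaller. The pale stand's lip ends, inner corners and upper floor corners are readable in both views, so I'll fit the poses from those.

```bash
cat > h.py <<'E'
import numpy as np,cv2,pickle,json
from scipy.optimize import least_squares
from scipy.spatial.transform import Rotation as R
def proj(s,P):
    Pc=R.from_quat(s["attitude"]).inv().apply(np.atleast_2d(P)-s["eye"])
    q=Pc@s["mtx"].T; return q[:,:2]/q[:,2:]
def Rt(yaw): return R.from_euler('z',yaw)*R.from_euler('y',-np.radians(26))   # track axes (x up slope)
def c(pts,c0,r0,k=8): return (np.array(pts)+.5)/k-.5+[c0,r0]
DOWN=R.from_euler('x',np.pi)
E
python3 - <<'E'
from h import *
T,S=[pickle.load(open(n+"0.pkl","rb")) for n in("top","side")]
# lamp: 4 corners at z=6, top view
lp=c([(133,100),(258,163),(172,334),(46,264)],180,160)
L=np.array([(38,28),(38,-28),(-38,-28),(-38,28)])
f=lambda p:(proj(T,np.c_[R.from_euler('z',p[2]).apply(np.c_[L,np.zeros(4)])+[p[0],p[1],6]])-lp).ravel()
r=least_squares(f,[700,170,-.5]);print("lamp",r.x,np.round(f(r.x),1))
M=np.array([(95,45,0),(95,-135,0),(38,20,14),(38,-20,14),(-38,20,14),(-38,-20,14)])
tp=c([(180,57),(650,172),(208,228),(310,255),(160,402),(262,425)],280,152)
sp=c([(460,38),(778,385),(331,150),(390,228),(140,285),(185,357)],262,202)
def res(p,w):
    P=Rt(p[2]).apply(M)+[p[0],p[1],45]
    o=[];
    if 't' in w:o.append(proj(T,P)-tp)
    if 's' in w:o.append(proj(S,P)-sp)
    return np.concatenate(o).ravel()
for w in('t','s','ts'):
    r2=least_squares(res,[600,-150,-.2],args=(w,),loss='soft_l1');print(w,r2.x,np.round(res(r2.x,w).reshape(-1,2),1).tolist())
json.dump(dict(lamp=list(r.x),track=list(r2.x)),open("p.json","w"))
from bench import inverse_kinematics as ik
x,y,a=r2.x
q=(Rt(a)*DOWN).as_quat()
for X in(0,40,80,110):
  for Z in (28,60,120): 
    j=ik(Rt(a).apply([X,0,Z])+[x,y,45],q); print(X,Z,None if j is None else np.round(j,2))
print(ik(Rt(a).apply([47,-116,23])+[x,y,45],q))
E
```

```text
lamp [ 5.71942555e+02  1.64533898e+02 -4.69858141e-01] [ 0.2 -0.3  0.2 -0.1 -0.2 -0.1 -0.2  0.5]
t [ 5.57350980e+02 -1.78417419e+02 -2.25703973e-01] [[0.2, 0.2], [0.2, -0.4], [0.1, -0.2], [0.3, -0.6], [-0.4, 0.4], [-0.5, 0.5]]
s [ 5.52653077e+02 -1.78512128e+02 -2.21034597e-01] [[-0.3, 0.3], [0.2, 0.2], [0.3, 0.1], [0.5, -0.4], [-1.1, -0.6], [0.0, 0.3]]
ts [ 5.54995626e+02 -1.78080734e+02 -2.22454904e-01] [[0.0, 1.0], [0.0, 0.3], [-0.1, 0.6], [0.1, 0.2], [-0.4, 1.2], [-0.5, 1.3], [0.3, -0.1], [0.7, -0.3], [0.9, -0.3], [1.1, -0.8], [-0.5, -1.0], [0.6, -0.2]]
0 28 [ 0.61  0.67 -0.51  2.34  2.34  0.4   2.45]
0 60 [ 0.62  0.6  -0.51  2.37  2.28  0.35  2.49]
0 120 [ 0.49  0.43 -0.32  2.4   2.33  0.18  2.41]
40 28 [ 0.48  0.62 -0.32  2.27  2.39  0.25  2.38]
40 60 [ 0.48  0.55 -0.32  2.29  2.28  0.21  2.48]
40 120 [ 0.48  0.42 -0.32  2.31  1.83  0.13  2.92]
80 28 [ 0.34  0.6  -0.14  2.19  2.51  0.12  2.23]
80 60 [ 0.34  0.53 -0.14  2.21  2.24  0.08  2.5 ]
80 120 [ 0.07  0.42  0.22  2.24 -1.24  0.1  -0.33]
110 28 [ 0.95  0.86 -1.07  2.1   1.65  0.7  -2.99]
110 60 [ 0.97  0.78 -1.07  2.12  1.57  0.66 -2.95]
110 120 [ 0.24  0.41 -0.01  2.17 -0.    0.1  -1.56]
[ 0.70728678  0.64499446 -0.32271688  2.19543098  2.56219185  0.13907584
  2.42968631]
```

```bash
cat >> h.py <<'E'
p=json.load(open("p.json"))
HALF=R.from_euler('z',np.pi)
def down_lamp(): return (R.from_euler('z',p["lamp"][2])*DOWN*HALF).as_quat()
def TQ(): return (Rt(p["track"][2])*DOWN*HALF).as_quat()
def TP(x,y,z): return Rt(p["track"][2]).apply([x,y,z])+[p["track"][0],p["track"][1],45]   # TCP/point, track coords
def inT(P): return Rt(p["track"][2]).inv().apply(np.array(P)-[p["track"][0],p["track"][1],45])
E
python3 - <<'E'
from h import *
from bench import *
x,y,_=p["lamp"]; q=down_lamp()
env.move_to([x,y,160],q)
print(monitor.sense()["clock"])
for n in("top","side"):
    s=viewer.snapshot(n); pickle.dump(s,open(n+"1.pkl","wb"))
env.line_to([x,y,30],v=120,stop_force=15)
close(50)
s=monitor.sense();print(s["clock"],s["opening"],s["tool_pos"],s["force"])
env.line_to([x,y,170],v=150)
s=monitor.sense();print(s["clock"],s["opening"],np.round(s["joint_positions"],2),s["force"])
for X in (95,80,40,0):
  for Z in(29,60,120):
    for Q in(TQ(),):
      j=inverse_kinematics(TP(X,0,Z),Q);print(X,Z,None if j is None else np.round(j,2))
im=viewer.snapshot("side")["color"][130:280,130:330,::-1]
cv2.imwrite("pics/lift.png",cv2.resize(im,None,fx=4,fy=4,interpolation=cv2.INTER_CUBIC))
E
```

```text
2.2083
4.0667 33.571442653670466 [572.1452892  164.58159052  30.43689159] [-0.22592015 -0.73637599  3.57704308]
5.15 33.13431760119511 [-0.44  0.52  0.11  1.97 -0.09  0.66  0.84] [-0.02168422 -1.06493742 -2.53309486]
95 29 [ 0.96  0.86 -1.07  2.14  1.69  0.7   0.11]
95 60 [ 0.74  0.62 -0.7   2.16  1.6   0.38  0.08]
95 120 [ 0.34  0.41 -0.14  2.2   0.61  0.09  0.99]
80 29 [ 0.96  0.86 -1.07  2.17  1.73  0.71  0.06]
80 60 [ 0.7   0.6  -0.63  2.19  1.69  0.34 -0.03]
80 120 [ 0.5   0.43 -0.34  2.23  1.21  0.15  0.4 ]
40 29 [ 0.97  0.87 -1.07  2.25  1.84  0.73 -0.06]
40 60 [ 0.99  0.79 -1.07  2.27  1.77  0.67 -0.04]
40 120 [ 0.61  0.44 -0.48  2.31  1.71  0.2  -0.1 ]
0 29 [ 0.98  0.9  -1.07  2.33  1.95  0.77 -0.18]
0 60 [ 0.99  0.81 -1.07  2.35  1.89  0.7  -0.17]
0 120 [ 1.02  0.63 -1.06  2.38  1.75  0.56 -0.09]
```

View pics/lift.png

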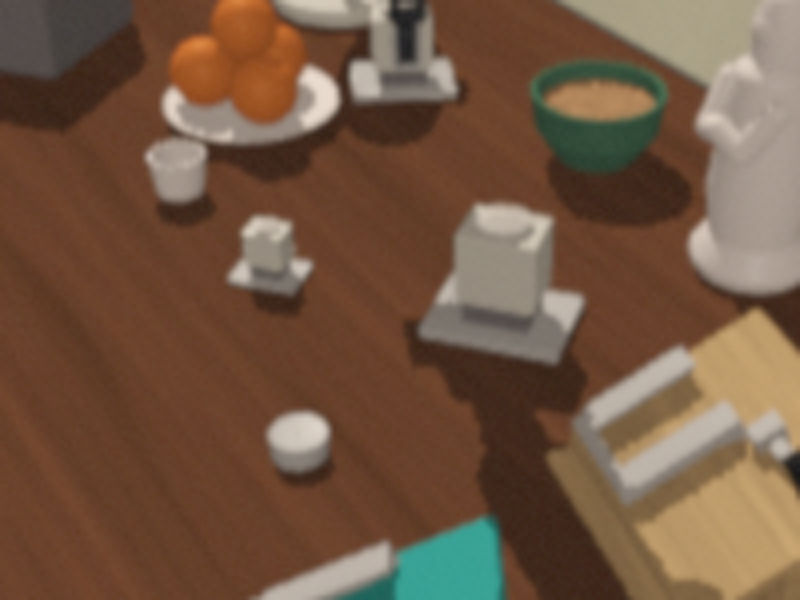

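The lamp is in the jaws: its foot is visible at (405,80), and the opening reads 33 mm. Next I'll carry it above the apron and check the alignment.

```bash
python3 - <<'E'
from h import *
from bench import *
x,y,_=p["lamp"]
env.line_to([x,y,215],v=150)
env.move_to(TP(92,0,80),TQ())
s=monitor.sense();print(s["clock"],s["opening"],np.round(s["joint_positions"],2),inT(s["tool_pos"]))
r=env.line_to(TP(90,0,40),v=80)
s=monitor.sense();print(s["clock"],s["opening"],np.round(s["joint_positions"],2),inT(s["tool_pos"]))
ims=[]
for n,c0,r0 in(("top",280,142),("side",262,182)):
    s=viewer.snapshot(n); pickle.dump(s,open(n+"2.pkl","wb"))
    ims.append(cv2.resize(s["color"][r0:r0+110,c0:c0+80,::-1],None,fx=5,fy=5,interpolation=cv2.INTER_CUBIC))
cv2.imwrite("pics/over.png",np.hstack(ims))
E
```

```text
7.05 33.64185934729558 [ 0.37  0.49 -0.17  2.19  1.49  0.08  0.11] [92.08750459  1.05822066 79.65852385]
7.7583 33.782658900527196 [ 0.49  0.59 -0.34  2.17  1.85  0.18 -0.22] [90.27711878  0.60277502 40.1623469 ]
```

View pics/over.png

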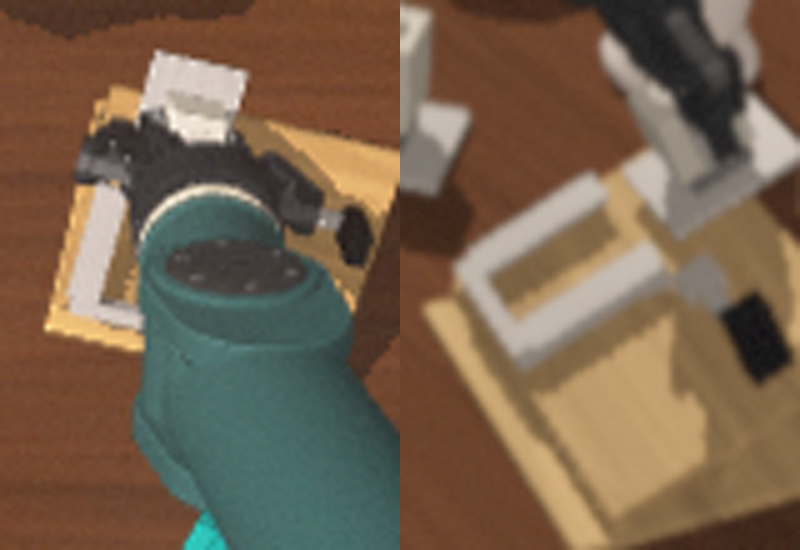

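```bash
python3 - <<'E'
from h import *
def back(s,px,tr,z):  # pixel -> track coords on plane z
    d=R.from_quat(s["attitude"]).apply(np.linalg.inv(s["mtx"])@[*px,1]); Rr=Rt(tr[2]).inv()
    o=Rr.apply(s["eye"]-np.array([tr[0],tr[1],45]));d=Rr.apply(d); return np.round(o+d*(z-o[2])/d[2],1)
T,S=[pickle.load(open(n+"2.pkl","rb")) for n in("top","side")]
tt=[557.35,-178.42,-.2257]; ss=[552.65,-178.51,-.2210]
for q in c([(150,50),(247,70)],280,142,5): print("top foot back",back(T,q,tt,15.8),back(T,q,p["track"],15.8))
for q in c([(72,312),(126,190),(105,183)],280,142,5): print("top lip",back(T,q,tt,14))
for (u,z) in (((228,185),9.8),((228,180),15.8),((283,238),9.8)):
    q=c([u],262,182,5)[0]; print("side foot front",back(S,q,ss,z),back(S,q,p["track"],z))
for u in ((205,205),(248,243),(90,293),(122,330),(265,285),(200,172)):
    print("side lip",back(S,c([u],262,182,5)[0],ss,14))
E
```

```text
top foot back [126.2  31.8  15.8] [128.7  31.8  15.8]
top foot back [127.8 -25.8  15.8] [130.2 -25.8  15.8]
top lip [-47.7  34.   14. ]
top lip [38.1 22.6 14. ]
top lip [39.4 35.9 14. ]
side foot front [49.4 21.8  9.8] [47.6 21.9  9.8]
side foot front [50.  18.9 15.8] [48.2 19.  15.8]
side foot front [ 53.3 -27.9   9.8] [ 51.5 -27.9   9.8]
side lip [33.2 14.7 14. ]
side lip [ 37.8 -22.2  14. ]
side lip [-39.6   6.6  14. ]
side lip [-36.9 -25.3  14. ]
side lip [ 31.3 -50.3  14. ]
side lip [41.9 36.1 14. ]
```

```bash
python3 - <<'E'
from h import *
from bench import *
def st(t):
    s=monitor.sense();print(t,round(s["clock"],2),"open",round(s["opening"],1),"T",np.round(inT(s["tool_pos"]),1),"F_track",np.round(Rt(p["track"][2]).inv().apply(s["force"]),1),"j",np.round(s["joint_positions"],2));return inT(s["tool_pos"])
st("start")
print(env.line_to(TP(86,-1,26),v=30,stop_force=5)); a=st("laid")
z=a[2]+1.2
env.line_to(TP(86,-1,z),v=30); st("up")
print(env.line_to(TP(30,-1,z),v=40,stop_force=12)); a=st("slid")
E
```

```text
start 7.86 open 33.4 T [90.5  0.4 40.5] F_track [-2.  -0.2 -2.4] j [ 0.49  0.59 -0.34  2.17  1.85  0.18 -0.22]
True
laid 8.25 open 33.3 T [87.5 -0.6 30.4] F_track [0.5 0.3 2.6] j [ 0.52  0.61 -0.39  2.17  1.9   0.22 -0.26]
up 8.5 open 33.6 T [85.3 -1.3 31.3] F_track [-1.5  0.5 -2.6] j [ 0.52  0.61 -0.38  2.17  1.9   0.21 -0.26]
False
slid 10.05 open 33.5 T [30.5 -0.9 31.6] F_track [-0.6 -0.3 -2. ] j [ 0.67  0.66 -0.58  2.28  2.11  0.38 -0.44]
```

```bash
python3 - <<'E'
from h import *
from bench import *
def st(t):
    s=monitor.sense();print(t,round(s["clock"],2),"open",round(s["opening"],1),"T",np.round(inT(s["tool_pos"]),1),"F_track",np.round(Rt(p["track"][2]).inv().apply(s["force"]),1));return inT(s["tool_pos"])
print(env.line_to(TP(-12,-1,31.4),v=35,stop_force=10)); a=st("slid")
gripper_open(); env.sleep(.2); st("open")
env.line_to(TP(a[0],-1,100),v=120); st("up")
env.line_to(TP(75,-1,105),v=150); st("back")
ims=[]
for n,c0,r0 in(("top",280,142),("side",262,182)):
    s=viewer.snapshot(n); pickle.dump(s,open(n+"3.pkl","wb"))
    ims.append(cv2.resize(s["color"][r0:r0+110,c0:c0+80,::-1],None,fx=5,fy=5,interpolation=cv2.INTER_CUBIC))
cv2.imwrite("pics/home.png",np.hstack(ims))
E
```

```text
True
slid 10.93 open 33.2 T [ 1.8 -1.1 31.1] F_track [ 2.1  0.4 -0.4]
open 11.68 open 85.6 T [ 1.  -1.3 31. ] F_track [0.4 0.5 0.3]
up 12.41 open 85.3 T [ 1.9 -1.1 99.9] F_track [-0.7 -0.1 -0.1]
back 13.55 open 85.3 T [ 74.7  -0.9 104.8] F_track [ 0.6 -0.4 -0.3]
```

View pics/home.png

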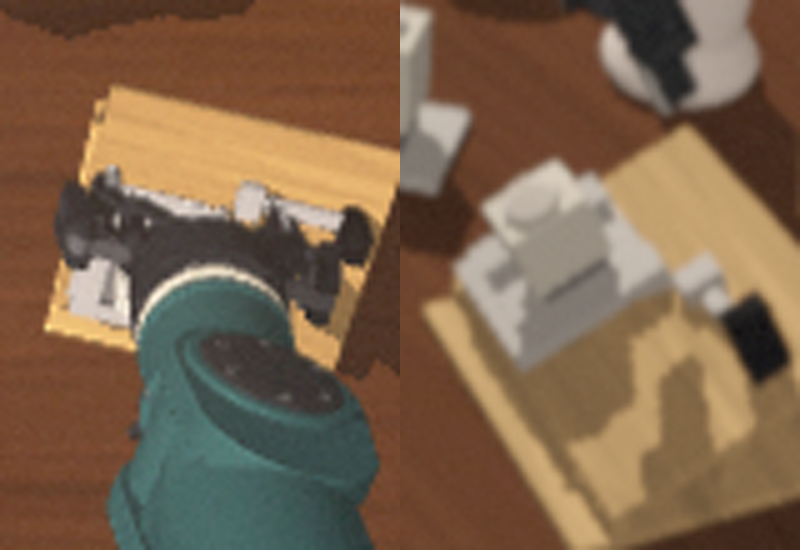

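The lamp's foot is under both lips, with its block at about (545,230) and its front by the stop. I'll confirm it's home by pushing from behind with shut fingers, then work the bolt.

```bash
python3 - <<'E'
from h import *
from bench import *
def st(t):
    s=monitor.sense();print(t,round(s["clock"],2),"open",round(s["opening"],1),"T",np.round(inT(s["tool_pos"]),1),"F_track",np.round(Rt(p["track"][2]).inv().apply(s["force"]),1),np.round(s["joint_positions"],2));return inT(s["tool_pos"])
close(20)
env.line_to(TP(55,0,95),v=100)
env.line_to(TP(55,0,32),v=100); st("down")
print(env.line_to(TP(20,0,32),v=25,stop_force=6)); st("push1")
print(env.line_to(TP(20,0,32),v=20,stop_force=8)); st("push2")
env.line_to(TP(52,0,32),v=80)
env.line_to(TP(52,0,100),v=120)
gripper_open()
env.line_to(TP(47,-112,100),v=150); st("over bolt")
env.line_to(TP(47,-112,60),v=100); st("60")
env.line_to(TP(47,-112,24),v=80,stop_force=8); st("24")
close(25); st("closed")
E
```

```text
down 15.83 open -0.0 T [55.1  0.2 32.3] F_track [0.2 0.8 0.3] [ 0.6   0.64 -0.5   2.24  2.06  0.31 -0.4 ]
True
push1 16.77 open -0.1 T [33.  -0.2 31.9] F_track [2.  0.7 0.8] [ 0.66  0.66 -0.57  2.28  2.13  0.38 -0.47]
True
push2 17.1 open -0.0 T [33.2 -0.2 32. ] F_track [0.7 0.2 1.5] [ 0.66  0.66 -0.58  2.29  2.14  0.39 -0.48]
over bolt 19.88 open 85.1 T [  46.9 -111.7  100. ] F_track [ 0.1 -0.1 -0.1] [ 0.78  0.5  -0.4   2.24  1.88  0.08 -0.04]
60 20.43 open 85.5 T [  46.9 -111.3   60. ] F_track [ 1.1 -0.   0.2] [ 0.88  0.61 -0.55  2.22  1.98  0.21 -0.11]
24 21.03 open 85.7 T [  46.9 -111.9   24.1] F_track [ 0.1 -0.2  0.7] [ 0.91  0.7  -0.61  2.2   2.05  0.29 -0.15]
closed 21.69 open 11.5 T [  47.1 -112.2   24.2] F_track [-0.9 -0.6  4.4] [ 0.91  0.7  -0.61  2.2   2.05  0.29 -0.15]
```

```bash
python3 - <<'E'
from h import *
from bench import *
def st(t):
    s=monitor.sense();print(t,round(s["clock"],2),"open",round(s["opening"],1),"T",np.round(inT(s["tool_pos"]),1),"F_track",np.round(Rt(p["track"][2]).inv().apply(s["force"]),1));return inT(s["tool_pos"])
print(env.line_to(TP(47,-55,24.2),v=40,stop_force=12)); a=st("slid")
print(env.line_to(TP(47,-50,24.2),v=25,stop_force=12)); a=st("again")
gripper_open(); st("open")
env.line_to(TP(47,a[1],100),v=120)
env.move_to(TP(0,-60,200),TQ()) if inverse_kinematics(TP(0,-60,200),TQ()) is not None else None
st("up")
env.move_to([480,200,300],[1,0,0,0]); st("away")
ims=[]
for n,c0,r0 in(("top",280,142),("side",262,182)):
    s=viewer.snapshot(n); pickle.dump(s,open(n+"4.pkl","wb"))
    ims.append(cv2.resize(s["color"][r0:r0+110,c0:c0+80,::-1],None,fx=5,fy=5,interpolation=cv2.INTER_CUBIC))
    cv2.imwrite(f"pics/{n}4.png",s["color"][:,:,::-1])
cv2.imwrite("pics/done.png",np.hstack(ims))
cv2.imwrite("pics/full.png",cv2.resize(np.hstack([pickle.load(open(f"{n}4.pkl","rb"))["color"][:,:,::-1] for n in("top","side")]),(800,300)))
E
```

```text
True
slid 22.81 open 11.8 T [ 47.2 -67.4  24.2] F_track [ 0.9 -1.7  4.4]
True
again 23.25 open 11.4 T [ 47.2 -67.4  24.2] F_track [ 0.7 -2.6  5.5]
open 23.96 open 85.3 T [ 46.9 -68.5  24.2] F_track [-0.2  0.4  0.9]
up 25.66 open 85.6 T [  0.  -60.1 199.5] F_track [ 1.6 -0.3  0.1]
away 28.06 open 85.5 T [-28.8 351.5 297.5] F_track [-0.1 -0.5  0.4]
```

View pics/done.png

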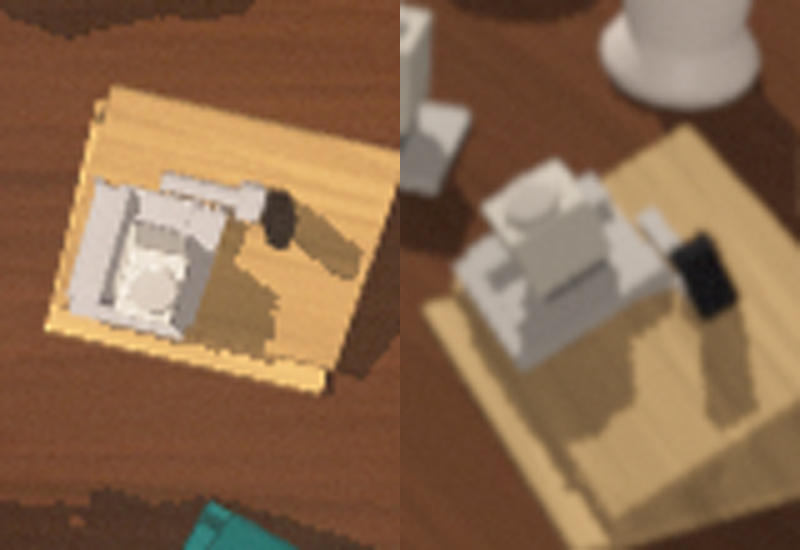

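View pics/full.png

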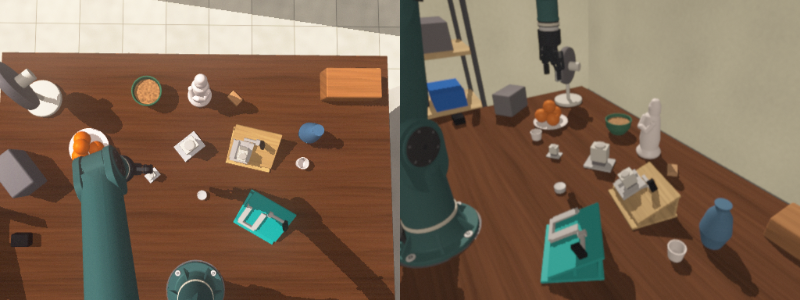

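The bolt lies across the track behind the lamp, from (165,180) to (280,215), with the grip against the guide. The bystanders look undisturbed.

```bash
python3 -c "
from bench import env,monitor
env.finish_job();print(monitor.sense()['clock'])"
```

```text
the job is handed in; nothing more can be done
the job is handed in; nothing more can be done
```

The lamp is in the pale stand's track, home against the bottom stop, and the cross bolt is closed behind it. I handed the job in at about 28 s on the robot's clock. `finish_job` gives no verdict.

**What I did**
- **Lamp:** I picked up the middle-sized lamp, laid its foot on the apron and slid it under the lips until it met the stop. I then pushed it from behind with shut fingers to confirm.
- **Bolt:** I gripped the black grip and slid it until it stopped, then opened the jaws and moved the arm clear.

**Last checks**
- **Lamp home:** the shut fingers met the block at the same place on both pushes (TCP at track x = 33 mm), which puts the lamp within about 1 mm of home.
- **Bolt at its end:** a second push moved it no further. It stopped at y = -67.4 mm against -68 mm expected.
- **Final pictures:** they show the bolt across the track and no visible change to the other things. The arm partly hid the fruit plate in the top view, but the side view shows it in place.

**One disagreement:** the two cameras differed by about 5 mm on the stand's position along the slope, and by about 1 mm across it. The contact readings settled this.

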